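# Hook the red weight out of its deep well

## Task

The red paperweight with a wire handle stands at the bottom of one of the two deep wells of the plywood block, too narrow for the gripper. Take the orange-handled hook picker from its stand, lift the red weight out with the hook, set it upright in the middle of the yellow note pad, unhook, and hang the picker upright in its stand again as you found it. The gripper itself must not touch the weight.

Things in the scene. Friction and masses are not known exactly. Their poses are not given: they have to be found in the camera images.
- picker_grip (a point): Centre of the picker's upright orange handle, 30 (x) by 26 (y) by 56 mm tall; grip across y. Frame: z up, x where the hook's toe points. Loose, 0.15 kg. Its black guard, 76 x 60 x 6 mm, underside 34 mm below this point, rests on a fixed grey stand 128 mm high; the hook hangs through a 44 (x) by 30 mm opening there, centred below the handle and turned alike.
- picker_hook (a point): Where the bar to be lifted lies in the hook: 138.5 mm straight below picker_grip, same axes. From here: 5 mm steel shaft rising at x = -9 mm; level 5 mm toe from x = -9 to +8 mm, its top 2.5 and underside 7.5 mm below; upturned tip at x = +8 mm (outer face +10.5), its top 6.5 mm above.
- red_weight: Loose red enamelled paperweight, 0.25 kg, steel wire handle (a like blue one stands in the other well). Origin: centre of underside, z up. Base 46 x 46 x 18 mm. Handle: upright arch of 5 mm bar in the y-z plane, legs at y = +-17 mm, crossbar along y with its centre 47.5 mm above the origin at mid-span (underside 45), 5.5 mm lower at the legs. The toe goes under it along x.
- well_block: Fixed plywood block, 92 (x) by 144 (y) by 130 mm high. Origin: centre of underside; -x face, with a 20 mm viewing slot per well, looks to the robot. Two wells at y = +-34 mm, each 76 (x) by 60 mm inside, floor 6 mm and rim 130 mm above the bench. Each weight stands 6 to 12 mm to +x of its well's middle, its axes like the block's within 5 degrees, so the hook goes down on the -x side of its handle.
- note_pad: Fixed yellow note pad, 78 x 78 x 12 mm, lying flat. Origin: centre of the underside (top 12 mm above).
Not all that is in view belongs to the job. Leave any white look-alike of the part that bears picker_grip alone.

How it is judged:
By the outcome, as a careful person would: the job done as asked, in the order asked, and still so for the second after the job is handed in, with the robot touching nothing.
It also fails if it takes over 56 s, if anything falls off the work surface, if the arm or the gripper's body presses on something with over 40 N, if the wrist force passes 120 N, or if a joint passes its speed limit or range.

## Robot

A 6-joint arm with a two-finger parallel gripper is mounted at the origin on a cart in front of the work surface, level with it; the furniture and walls round the work are solid. World frame = base frame: x ahead of the robot, y to its left, z up, the work surface at z = 0. Lengths are in m, angles in rad, forces in N, time in s.
With the tool pointing down it reaches from about 0.225 to 0.875 m from the base axis. Payload 3.4 kg.
Tool frame: the origin (TCP) lies between the finger pads; the fingertips stand 8 mm ahead of it and the grasp point (between the pads) lies 11 mm behind it; z points along the fingers, y is the line along which they close (so a half turn about z gives the same grasp; the last joint's range is limited). The gripper opens to 85 mm and grips with 20 to 120 N. Pads are 22 mm wide; open, the fingers measure 114 mm over their backs; the gripper's body (76 mm by 85 mm) begins 54 mm behind the grasp point. The pads swing forward as they close: fully open they stand 13 mm farther back than shut.
Start: joints at [-1.462, 0.276, 1.505, -0, 1.361, -0.121], TCP at [0.131, -0.56, 0.239] pointing down, gripper open.
Joint ranges: [-2.89, 2.89], [-0.75, 2.08], [0.22, 2.7], [-1.18, 4.32], [0.11, 2.71], [-2.7, 2.7]. Speed limits (rad/s): [2.57, 2.57, 3.14, 3.14, 3.14, 3.14].

## Interface

Orientations are given as a unit quaternion [w, x, y, z].
In Python, from rig import manip gives the robot as it stands.
- The arm moves only by the tool move_arm, never from a script. Its argument "deltas" is a list that holds one entry, the list of rows, each a list of 5 numbers: the shift along the tool's x, y, z normalised to -1 to 1, where 1 is 80 cm, then the turn about the tool's z normalised to -1 to 1, where 1 is 120 degrees, then the closure, from -1 (fully open) to 1 (shut). In form: [[[tx, ty, tz, twist, grip], ...]]. A call has 1 to 12 rows; each row is the pose to reach, as a shift and turn from the pose commanded when the call began, along the tool's axes at that moment; what a row does not reach only later rows make up. A row lasts 1/10 s, in which the tool goes at most 50 mm and 8.59 degrees, less where a joint would pass 70% of its speed; a pose out of reach is approached as far as the arm can. A call with a number of a shift or a turn outside -1 to 1 is refused whole. A call with a gripper value outside its range is refused whole. The fingers move at their own pace and stop on an object; "squeeze" is the grip in N (left out, the last holds). Time passes only in rows, so rows that repeat a pose let the fingers close. It gives the time, the measured TCP pose, the force, the opening and the grip force at its end, in the units of the state.
- manip.get_state(): the state, without advancing time (a new reading comes with each control period).
- manip.get_image(name): name is "side" or "top" or "wrist"; returns the picture (480x640x3 uint8, red, green, blue); there is no depth.
- manip.camera_params(name): a dict with "fx", "fy", "cx", "cy" (pixels), "R" (3x3) and "t" (3): a world point X has camera coordinates R X + t; the wrist camera has in their place "tool_from_camera" (4x4, takes a point from camera to tool coordinates, whose origin is the TCP and whose axes are the flange's). Camera axes: x right, y down, z forward; pixel columns grow to the right and rows downward; lengths in m; the calibration is good to about 2 mm. A picture is of the moment at which its call begins: read the wrist's pose just before it. camera_params takes no time and is no camera call.
- manip.sign_off(): hands the job in; it is judged then, once.
The state is a dict: "clock": time; "qpos": joint angles; "qd": joint speeds; "effort": joint torques, N m; "position": TCP position; "ee_rot": TCP orientation; "contact_force": force on the tool from outside, world axes, zero at the start; "moment": the same for the moment, N m; "width": finger opening in m; "gripper_force": force on a finger pad.
Only numpy, scipy, OpenCV 4.12 (cv2) and the standard library are available. Lean on these libraries where they do the work, as an engineer would, in place of code of your own. Each camera call takes 0.05 s, during which the arm holds its last target. There are 200 camera calls.

## Working session

There is one attempt and no reset: what is moved stays moved. The work goes in short steps, Python scripts to look and compute and a tool call to move; the robot and the scene stay as the last step left them, time stands still between calls to the robot, and variables do not carry over. Pictures are saved under pics/ and viewed, at most 10 in all, crops included, and the job is handed in when it is done.

Besides the shell and the picture viewer there is one more tool, called after "Emit:" by a JSON object that holds its "name" and its "arguments", one argument or row to a line. move_arm: Moves the arm, as the interface text tells. Scaled input: -1 to 1 covers 80 cm each way for a shift and 120 degrees each way for a turn. Its arguments: {"type":"object","properties":{"deltas":{"type":"array","items":{"type":"array","items":{"type":"array","items":{"type":"number","minimum":-1,"maximum":1}}}},"squeeze":{"type":"number"}},"required":["deltas"]}

```bash
mkdir -p pics
python3 - <<'E'
from rig import manip
import cv2,numpy as np
s=manip.get_state();print(s['clock'],s['position'],s['ee_rot'],s['width'])
for n in ["top","side"]:
    im=manip.get_image(n);cv2.imwrite(f'pics/{n}0.png',im[:,:,::-1])
    p=manip.camera_params(n);print(n,p['fx'],p['fy'],p['cx'],p['cy']);R=np.array(p['R']);print(R.round(3).tolist(),(-R.T@np.array(p['t'])).round(3))
print(manip.camera_params('wrist'))
E
```

```text
0.0 [ 0.13091292 -0.55937018  0.23845241] [-9.05527988e-04  9.93405140e-01  1.14653421e-01  1.43179708e-05] 0.08579427728497045
top 561.1514814772903 561.1514814772903 310.6096867882955 239.2265111450541
[[-0.006, -1.0, -0.002], [-0.996, 0.007, -0.089], [0.089, 0.001, -0.996]] [ 0.405 -0.234  1.176]
side 446.9684405308292 446.9684405308292 317.00360469756936 236.6150133639686
[[-0.93, 0.367, 0.001], [0.247, 0.628, -0.738], [-0.272, -0.686, -0.675]] [0.744 0.362 0.707]
{'fx': 332.661233549973, 'fy': 332.661233549973, 'cx': 315.9211373485105, 'cy': 235.8528597900455, 'tool_from_camera': array([[ 3.42124120e-04, -9.60499592e-01, -2.78281181e-01,
         7.08933823e-02],
       [ 9.99999933e-01,  2.92993079e-04,  2.18140386e-04,
        -1.20778534e-04],
       [-1.27989292e-04, -2.78281237e-01,  9.60499629e-01,
        -1.35074281e-01],
       [ 0.00000000e+00,  0.00000000e+00,  0.00000000e+00,
         1.00000000e+00]])}
```

View pics/top0.png

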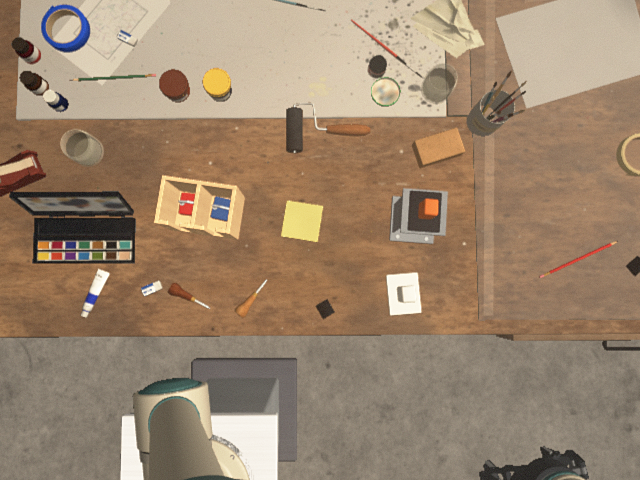

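View pics/side0.png

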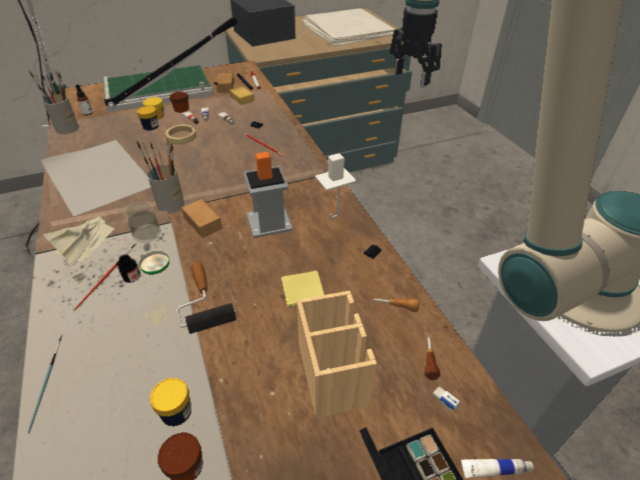

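Run:
```python
import cv2,numpy as np
t=cv2.imread('pics/top0.png');s=cv2.imread('pics/side0.png')
f=lambda im,x,y,w,h,k:cv2.resize(im[y:y+h,x:x+w],(w*k,h*k),interpolation=cv2.INTER_CUBIC)
a=f(t,380,180,80,75,5);b=f(s,235,140,80,100,5)[:375*1+125]
c=f(t,150,170,100,75,4);d=f(t,275,195,55,50,6)[:300]
o=np.zeros((600,800,3),np.uint8)
b=f(s,235,145,80,100,3)
o[:375,:400]=a;o[:300,400:640]=b;o[300:600,400:800]=c;o[380:380+200,:220]=f(t,275,195,55,50,4)
cv2.imwrite('pics/m1.png',o)
```

```text
(no output)
```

View pics/m1.png

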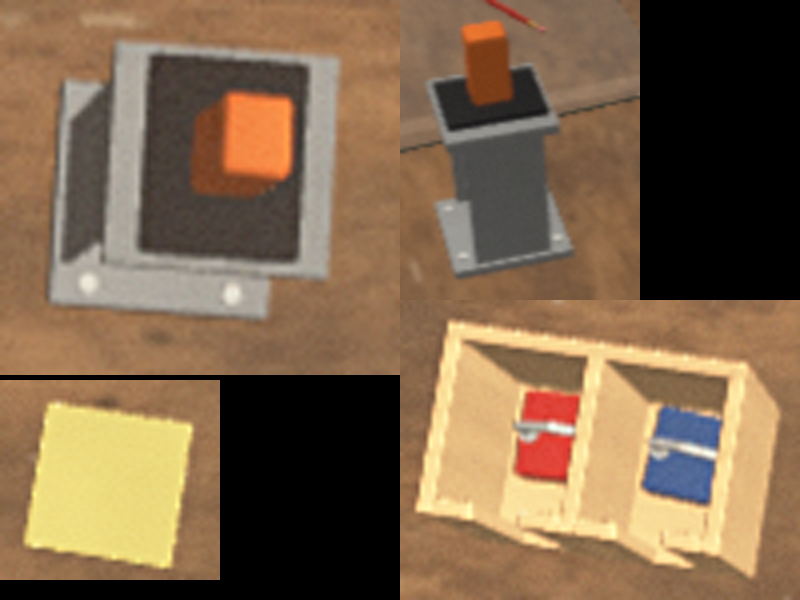

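```bash
cat > h.py <<'E'
import numpy as np
from rig import manip
def ray(n,uv,z,T=None):
    p=manip.camera_params(n);d=np.array([(uv[0]-p['cx'])/p['fx'],(uv[1]-p['cy'])/p['fy'],1])
    if n=='wrist':
        M=T@p['tool_from_camera'];c=M[:3,3];d=M[:3,:3]@d
    else:
        R=np.array(p['R']);c=-R.T@np.array(p['t']);d=R.T@d
    return c+d*(z-c[2])/d[2]
def pose(s=None):
    from scipy.spatial.transform import Rotation as Ro
    s=s or manip.get_state();q=s['ee_rot'];T=np.eye(4)
    T[:3,:3]=Ro.from_quat([q[1],q[2],q[3],q[0]]).as_matrix();T[:3,3]=s['position'];return T
def togo(xyz,yaw=None):
    # normalised row to reach world TCP xyz with tool-x heading yaw(rad)
    T=pose();d=T[:3,:3].T@(np.array(xyz)-T[:3,3])/.8
    h=np.arctan2(T[1,0],T[0,0]);t=0
    if yaw is not None:
        t=-((yaw-h+np.pi)%(2*np.pi)-np.pi)/np.radians(120)
    return d.round(4),round(t,4),np.degrees(h).round(2)
E
python3 - <<'E'
from h import *
def q(c,o,k,m,z,name):
    P=np.array([ray('top',((u-o[0])/k+m[0],(v-o[1])/k+m[1]),z)[:2] for u,v in c])
    e=[P[0]-P[3],P[1]-P[2],P[0]-P[1],P[3]-P[2]]
    print(name,P.mean(0).round(4),[(np.linalg.norm(x).round(4),np.degrees(np.arctan2(x[1],x[0])).round(1)) for x in e])
q([(152,55),(308,65),(298,262),(138,250)],(0,0),5,(380,180),.134,'guard')
q([(225,92),(293,97),(290,180),(222,175)],(0,0),5,(380,180),.190,'handle')
q([(450,322),(745,362),(715,550),(418,508)],(400,300),4,(150,170),.13,'block')
q([(48,402),(192,422),(170,568),(25,547)],(0,380),4,(275,195),.012,'pad')
print(togo([.4,-.4,.3],0), pose())
E
```

```text
guard [ 0.5486 -0.4464] [(np.float64(0.0739), np.float64(-5.3)), (np.float64(0.0745), np.float64(-4.4)), (np.float64(0.0586), np.float64(85.9)), (np.float64(0.0598), np.float64(85.3))]
handle [ 0.5486 -0.447 ] [(np.float64(0.0297), np.float64(-3.4)), (np.float64(0.0297), np.float64(-3.6)), (np.float64(0.0242), np.float64(85.4)), (np.float64(0.0241), np.float64(85.4))]
block [ 0.5668 -0.0158] [(np.float64(0.0895), np.float64(-8.7)), (np.float64(0.0902), np.float64(-8.7)), (np.float64(0.1411), np.float64(81.8)), (np.float64(0.1412), np.float64(81.6))]
pad [ 0.5469 -0.2147] [(np.float64(0.0772), np.float64(-9.1)), (np.float64(0.0776), np.float64(-9.0)), (np.float64(0.0762), np.float64(81.6)), (np.float64(0.0763), np.float64(81.4))]
(array([ 0.3729, -0.1176, -0.0766]), np.float64(0.1097), np.float64(13.17)) [[ 9.73717587e-01  2.27758720e-01 -1.61158496e-04  1.30923726e-01]
 [ 2.27758680e-01 -9.73716279e-01  1.60995853e-03 -5.59431796e-01]
 [ 2.09759442e-04 -1.60435018e-03 -9.99998691e-01  2.38535644e-01]
 [ 0.00000000e+00  0.00000000e+00  0.00000000e+00  1.00000000e+00]]
```

Run:
```python
from h import *
print(togo([.5486,-.4467,.27],np.radians(-4.3)))
```

```text
(array([ 0.5405, -0.0184, -0.0392]), np.float64(0.1455), np.float64(13.17))
```

Emit:
{"name": "move_arm", "arguments": {
  "deltas": [
    [[0.54,-0.018,-0.04,0.1455,-1],[0.54,-0.018,-0.04,0.1455,-1],[0.54,-0.018,-0.04,0.1455,-1],[0.54,-0.018,-0.04,0.1455,-1],[0.54,-0.018,-0.04,0.1455,-1],[0.54,-0.018,-0.04,0.1455,-1],[0.54,-0.018,-0.04,0.1455,-1],[0.54,-0.018,-0.04,0.1455,-1],[0.54,-0.018,-0.04,0.1455,-1],[0.54,-0.018,-0.04,0.1455,-1],[0.54,-0.018,-0.04,0.1455,-1],[0.54,-0.018,-0.04,0.1455,-1]]
  ]
}}

```text
clock: 1.3
position: [0.5472, -0.4477, 0.2708]
ee_rot: [-0.0, 0.999, -0.038, -0.001]
contact_force: [-0.9, -1.3, 0.3]
width: 0.0858
gripper_force: 0.0
```

Run:
```python
from h import *
import cv2
T=pose();np.save('T1.npy',T);cv2.imwrite('pics/w1.png',manip.get_image('wrist')[:,:,::-1])
print(T.round(4),manip.get_state()['qpos'],togo([.5486,-.4467,.151],np.radians(-4.3)))
```

```text
[[ 9.971e-01 -7.560e-02 -1.700e-03  5.472e-01]
 [-7.560e-02 -9.971e-01  5.000e-04 -4.477e-01]
 [-1.700e-03 -4.000e-04 -1.000e+00  2.708e-01]
 [ 0.000e+00  0.000e+00  0.000e+00  1.000e+00]] [-7.84232439e-01  4.68748877e-01  1.12725756e+00 -6.69524197e-04
  1.54661707e+00  8.62820619e-01] (array([ 0.0022, -0.0017,  0.1501]), np.float64(-0.0006), np.float64(-4.37))
```

View pics/w1.png

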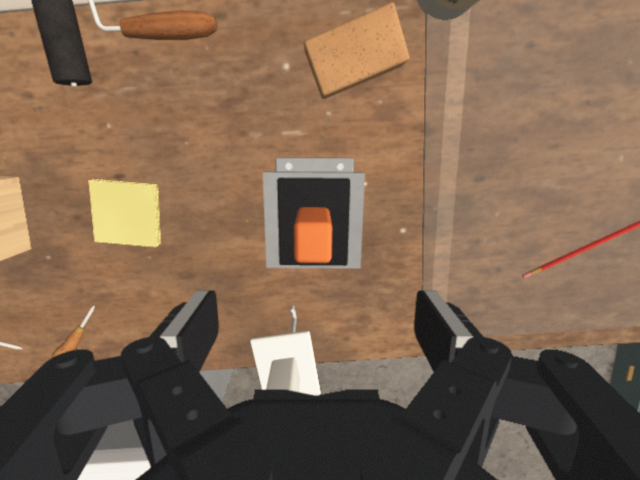

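Emit:
{"name": "move_arm", "arguments": {
  "deltas": [
    [[0.002,-0.0017,0.05,0,-1],[0.002,-0.0017,0.1,0,-1],[0.002,-0.0017,0.13,0,-1],[0.002,-0.0017,0.15,0,-1],[0.002,-0.0017,0.15,0,-1],[0.002,-0.0017,0.15,0,1],[0.002,-0.0017,0.15,0,1],[0.002,-0.0017,0.15,0,1],[0.002,-0.0017,0.15,0,1],[0.002,-0.0017,0.15,0,1],[0.002,-0.0017,0.15,0,1],[0.002,-0.0017,0.15,0,1]]
  ],
  "squeeze": 60
}}

```text
clock: 2.55
position: [0.5505, -0.4467, 0.1526]
ee_rot: [0.001, 0.999, -0.037, 0.001]
contact_force: [-0.2, 0.1, 5.5]
width: 0.025
gripper_force: 60.0
```

Run:
```python
from h import *
s=manip.get_state();print(s['width'],s['gripper_force'],s['contact_force'],pose(s).round(4))
```

```text
0.025004655755056327 60.03659963607788 [-0.24632506  0.10782396  5.47210365] [[ 0.9972 -0.0747  0.0015  0.5505]
 [-0.0747 -0.9972 -0.0016 -0.4467]
 [ 0.0016  0.0015 -1.      0.1526]
 [ 0.      0.      0.      1.    ]]
```

Emit:
{"name": "move_arm", "arguments": {
  "deltas": [
    [[0,0,-0.02,0,1],[0,0,-0.05,0,1],[0,0,-0.09,0,1],[0,0,-0.13,0,1],[0,0,-0.17,0,1],[0,0,-0.21,0,1],[0,0,-0.21,0,1],[0,0,-0.21,0,1]]
  ]
}}

```text
clock: 3.35
position: [0.55, -0.4461, 0.3189]
ee_rot: [-0.0, 0.999, -0.037, -0.0]
contact_force: [0.2, -0.1, -2.2]
width: 0.0255
gripper_force: 59.5
```

Run:
```python
from h import *
import cv2
s=manip.get_state();T=pose(s);print(s['width'],s['contact_force'],T.round(4))
im=manip.get_image('side');w=manip.get_image('wrist')
p=manip.camera_params('side');c=np.array(p['R'])@(T[:3,3]-[0,0,.05])+p['t'];u,v=int(p['fx']*c[0]/c[2]+p['cx']),int(p['fy']*c[1]/c[2]+p['cy']);print(u,v)
x0,y0=max(u-50,0),max(v-50,0);cr=im[y0:y0+150,x0:x0+100]
o=np.zeros((600,800,3),np.uint8);k=cv2.resize(cr,None,fx=4,fy=4,interpolation=cv2.INTER_CUBIC);o[:k.shape[0],:k.shape[1]]=k
o[:300,400:]=cv2.resize(w,(400,300))
cv2.imwrite('pics/m2.png',o[:,:,::-1]);cv2.imwrite('pics/w2.png',w[:,:,::-1]);print(x0,y0)
```

```text
0.025484687742928423 [ 0.22522375 -0.13196336 -2.2210143 ] [[ 9.972e-01 -7.480e-02 -1.000e-04  5.500e-01]
 [-7.480e-02 -9.972e-01  0.000e+00 -4.461e-01]
 [-1.000e-04 -0.000e+00 -1.000e+00  3.189e-01]
 [ 0.000e+00  0.000e+00  0.000e+00  1.000e+00]]
259 121
209 71
```

View pics/m2.png

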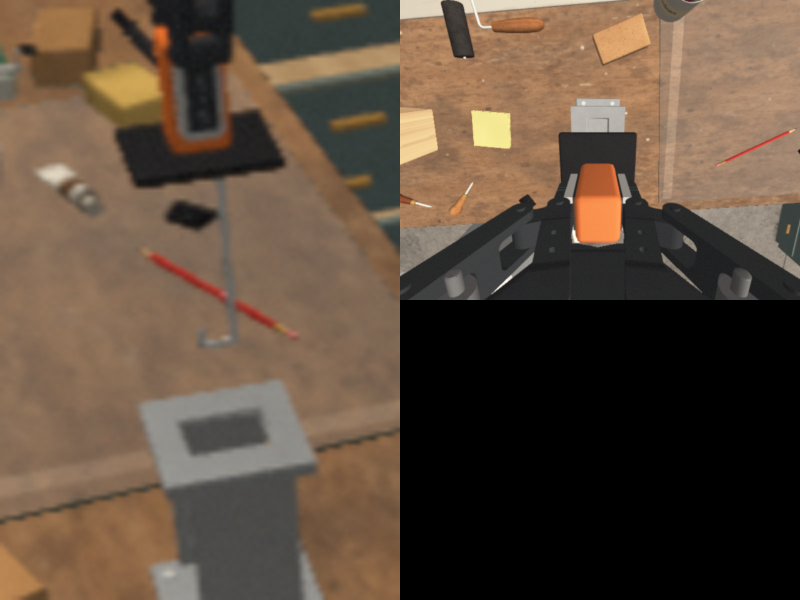

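Run:
```python
from h import *
T=pose();p=manip.camera_params('side')
def pr(X):
    c=np.array(p['R'])@X+p['t'];return (p['fx']*c[0]/c[2]+p['cx']-209)*4,(p['fy']*c[1]/c[2]+p['cy']-71)*4
def tool(px,py,pz): # picker-frame point rel. hook -> world
    g=np.array([-.0019,0,-.0094]); return T[:3,:3]@(g+np.array([px,-py,.1385-pz]))+T[:3,3]
for n,X in dict(heel=(-.009,0,-.005),tip0=(.008,0,-.005),tiptop=(.008,0,.0065),shafttop=(-.009,0,.1045),gA=(.038,.03,.1045),gB=(-.038,.03,.1045),gC=(.038,-.03,.1045)).items(): print(n,np.round(pr(tool(*X)),1))
a=np.radians(-8.6);R=np.array([[np.cos(a),-np.sin(a)],[np.sin(a),np.cos(a)]])
t=np.array([.5668,-.0158])+R@[-.02,.034];print(t,togo([*t,.319],a))
```

```text
heel [236.8 345.7]
tip0 [205.8 350.9]
tiptop [203.9 332.4]
shafttop [220.  156.9]
gA [137.3 198.3]
gB [291.2 175.8]
gC [115.9 143.5]
[0.55210907 0.02080842] (array([-0.0403, -0.5817, -0.0011]), np.float64(0.0359), np.float64(-4.29))
```

Emit:
{"name": "move_arm", "arguments": {
  "deltas": [
    [[-0.003,-0.04,0,0.0359,1],[-0.007,-0.1,0,0.0359,1],[-0.011,-0.16,0,0.0359,1],[-0.015,-0.22,0,0.0359,1],[-0.02,-0.28,0,0.0359,1],[-0.024,-0.34,0,0.0359,1],[-0.028,-0.4,0,0.0359,1],[-0.032,-0.46,0,0.0359,1],[-0.036,-0.52,0,0.0359,1],[-0.04,-0.56,0,0.0359,1],[-0.04,-0.58,0,0.0359,1],[-0.04,-0.5815,0,0.0359,1]]
  ]
}}

```text
clock: 4.65
position: [0.5525, 0.0216, 0.3179]
ee_rot: [0.0, 0.997, -0.074, -0.001]
contact_force: [0.7, -0.6, -2.0]
width: 0.0252
gripper_force: 59.6
```

Emit:
{"name": "move_arm", "arguments": {
  "deltas": [
    [[0,0,0,0,1],[0,0,0,0,1],[0,0,0,0,1]]
  ]
}}

```text
clock: 4.95
position: [0.5531, 0.0184, 0.319]
ee_rot: [0.0, 0.997, -0.076, -0.0]
contact_force: [0.2, 0.1, -1.6]
width: 0.0256
gripper_force: 59.6
```

Run:
```python
from h import *
import cv2
s=manip.get_state();T=pose(s);np.save('T3.npy',T);print(s['clock'],s['width'],s['contact_force'],s['qpos'].round(3),T.round(4).tolist())
w=manip.get_image('wrist');cv2.imwrite('pics/w3.png',w[:,:,::-1])
```

```text
4.95 0.025557968977860435 [ 0.20248455  0.08861677 -1.61955952] [-9.200e-02  2.090e-01  1.402e+00 -1.000e-03  1.531e+00  1.631e+00] [[0.9884, -0.1517, -0.0004, 0.5531], [-0.1517, -0.9884, -0.0007, 0.0184], [-0.0003, 0.0007, -1.0, 0.319], [0.0, 0.0, 0.0, 1.0]]
```

View pics/w3.png

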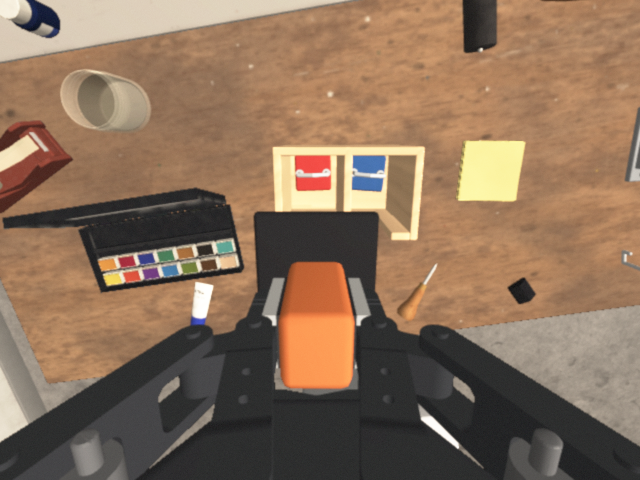

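Run:
```python
import cv2
w=cv2.imread('pics/w3.png');cv2.imwrite('pics/w3c.png',cv2.resize(w[140:215,265:365],None,fx=8,fy=8,interpolation=cv2.INTER_CUBIC))
```

```text
(no output)
```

View pics/w3c.png

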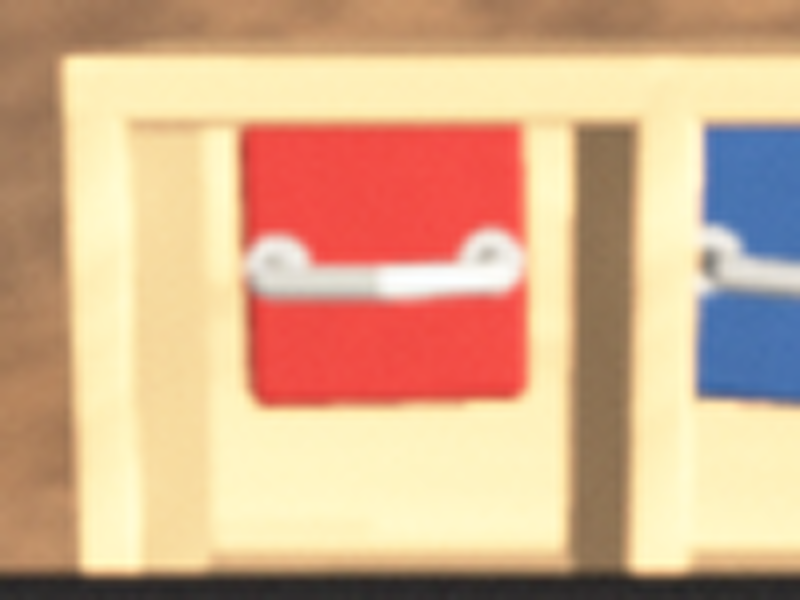

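Run:
```python
from h import *
T=np.load('T3.npy')
w=lambda u,v,z: ray('wrist',(265+u/8-.4,140+v/8-.4),z,T)[:2]
a=np.radians(-8.6);R=np.array([[np.cos(a),-np.sin(a)],[np.sin(a),np.cos(a)]])
c=np.array([.5668,-.0158])+R@[0,.034]
L=lambda P:(R.T@(P-c)*1000).round(1)
for n,P in dict(mid=w(384,281,.0535),le=w(262,280,.048),ri=w(507,278,.048),bl=w(253,402,.024),br=w(525,394,.024),
  rimTL=w(130,120,.13),rimTR=w(640,120,.13),outerTL=w(62,57,.13),floorL=w(212,480,.006),floorR=w(567,480,.006)).items(): print(n,P.round(4),L(P))
print(L(np.array(T[:2,3])))
```

```text
mid [0.5838 0.0176] [11.8  1.6]
le [0.5862 0.0359] [11.5 20. ]
ri [ 0.5809 -0.0007] [ 11.7 -16.9]
bl [0.565  0.0422] [-10.5  23.1]
br [ 0.5596 -0.0014] [ -9.2 -20.9]
rimTL [0.6145 0.0426] [38.4 30.9]
rimTR [ 0.6054 -0.0171] [ 38.3 -29.5]
outerTL [0.6228 0.0492] [45.7 38.7]
floorL [0.5505 0.0528] [-26.3  31.4]
floorR [ 0.5414 -0.0068] [-26.5 -28.9]
[-18.7  -2.2]
```

Run:
```python
from h import *
a=np.radians(-8.6);R=np.array([[np.cos(a),-np.sin(a)],[np.sin(a),np.cos(a)]])
c=np.array([.5668,-.0158])+R@[0,.034]
t=c+R@[-.006,.0014];print(t,togo([*t,.319],a),togo([*t,.1676],a))
```

```text
[0.56616101 0.02009919] (array([ 0.0159, -0.0044,  0.0001]), np.float64(-0.001), np.float64(-8.72)) (array([ 0.0159, -0.0045,  0.1894]), np.float64(-0.001), np.float64(-8.72))
```

Emit:
{"name": "move_arm", "arguments": {
  "deltas": [
    [[0.016,-0.0044,0,-0.001,1],[0.016,-0.0044,0,-0.001,1],[0.016,-0.0044,0.02,-0.001,1],[0.016,-0.0044,0.045,-0.001,1],[0.016,-0.0044,0.07,-0.001,1],[0.016,-0.0044,0.095,-0.001,1],[0.016,-0.0044,0.12,-0.001,1],[0.016,-0.0044,0.145,-0.001,1],[0.016,-0.0044,0.165,-0.001,1],[0.016,-0.0044,0.18,-0.001,1],[0.016,-0.0044,0.189,-0.001,1],[0.016,-0.0044,0.189,-0.001,1]]
  ]
}}

```text
clock: 6.2
position: [0.5658, 0.0216, 0.1672]
ee_rot: [0.0, 0.997, -0.074, -0.001]
contact_force: [-0.6, 0.3, -0.9]
width: 0.025
gripper_force: 59.6
```

Run:
```python
from h import *
a=np.radians(-8.6);R=np.array([[np.cos(a),-np.sin(a)],[np.sin(a),np.cos(a)]])
c=np.array([.5668,-.0158])+R@[0,.034]
s=manip.get_state();T=pose(s);print(s['contact_force'],s['width'],T[:3,3],(R.T@(T[:2,3]-c)*1000).round(1))
t=c+R@[.0137,.0014];print(togo([*t,.1676],a))
```

```text
[-0.58586975  0.30337321 -0.86772988] 0.02498303514191935 [0.56579643 0.02155544 0.16720116] [-6.6  2.8]
(array([ 0.0253,  0.0018, -0.0005]), np.float64(0.001), np.float64(-8.49))
```

Emit:
{"name": "move_arm", "arguments": {
  "deltas": [
    [[0.005,0.001,0,0,1],[0.01,0.001,0,0,1],[0.015,0.001,0,0,1],[0.02,0.001,0,0,1],[0.025,0.001,0,0,1],[0.025,0.001,0,0,1],[0.025,0.001,0,0,1]]
  ]
}}

```text
clock: 6.9
position: [0.5858, 0.0179, 0.168]
ee_rot: [0.0, 0.997, -0.074, -0.0]
contact_force: [-0.7, -0.6, -1.3]
width: 0.0253
gripper_force: 59.6
```

Run:
```python
from h import *
import cv2
a=np.radians(-8.6);R=np.array([[np.cos(a),-np.sin(a)],[np.sin(a),np.cos(a)]])
c=np.array([.5668,-.0158])+R@[0,.034]
for i in range(3):
    s=manip.get_state();T=pose(s);print(s['contact_force'].round(2),T[:3,3].round(4),(R.T@(T[:2,3]-c)*1000).round(1))
    w=manip.get_image('wrist')
cv2.imwrite('pics/w4.png',w[:,:,::-1]);cv2.imwrite('pics/w4c.png',cv2.resize(w[80:280,220:420],None,fx=3,fy=3)[:,:,::-1])
```

```text
[-0.67 -0.57 -1.28] [0.5858 0.0179 0.168 ] [13.7  2.1]
[-0.26  1.12 -1.46] [0.5856 0.0179 0.168 ] [13.5  2.1]
[-0.33 -0.16 -1.55] [0.5855 0.0179 0.168 ] [13.5  2.1]
```

View pics/w4c.png

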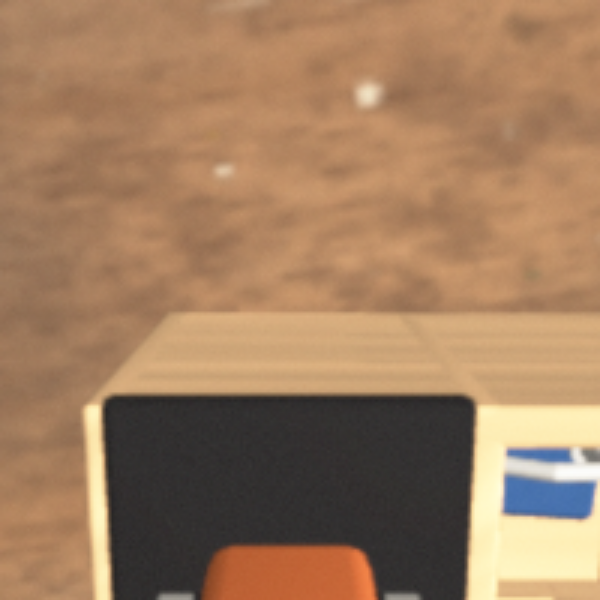

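Emit:
{"name": "move_arm", "arguments": {
  "deltas": [
    [[0,0.0008,-0.01,0,1],[0,0.0008,-0.015,0,1],[0,0.0008,-0.02,0,1],[0,0.0008,-0.025,0,1],[0,0.0008,-0.03,0,1],[0,0.0008,-0.04,0,1],[0,0.0008,-0.05,0,1],[0,0.0008,-0.05,0,1],[0,0.0008,-0.05,0,1],[0,0.0008,-0.05,0,1]]
  ]
}}

```text
clock: 8.05
position: [0.5855, 0.0172, 0.2078]
ee_rot: [0.0, 0.997, -0.074, -0.0]
contact_force: [-0.5, -0.8, -3.8]
width: 0.0255
gripper_force: 59.2
```

Emit:
{"name": "move_arm", "arguments": {
  "deltas": [
    [[0,0,-0.015,0,1],[0,0,-0.03,0,1],[0,0,-0.045,0,1],[0,0,-0.06,0,1],[0,0,-0.075,0,1],[0,0,-0.09,0,1],[0,0,-0.105,0,1],[0,0,-0.125,0,1],[0,0,-0.145,0,1],[0,0,-0.165,0,1],[0,0,-0.175,0,1],[0,0,-0.175,0,1]]
  ]
}}

```text
clock: 9.25
position: [0.5862, 0.0172, 0.3497]
ee_rot: [0.0, 0.997, -0.074, 0.001]
contact_force: [0.3, -0.0, -4.3]
width: 0.0256
gripper_force: 59.2
```

Run:
```python
from h import *
import cv2
s=manip.get_state();T=pose(s);print(s['clock'],s['contact_force'],T[:3,3])
im=manip.get_image('side');cv2.imwrite('pics/s5.png',im[:,:,::-1])
p=manip.camera_params('side');c=np.array(p['R'])@(T[:3,3]-[0,0,.13])+p['t'];u,v=int(p['fx']*c[0]/c[2]+p['cx']),int(p['fy']*c[1]/c[2]+p['cy']);print(u,v)
cv2.imwrite('pics/s5c.png',cv2.resize(im[max(v-100,0):v+50,u-75:u+75],(600,600),interpolation=cv2.INTER_CUBIC)[:,:,::-1])
a=np.radians(-9);R=np.array([[np.cos(a),-np.sin(a)],[np.sin(a),np.cos(a)]])
print(togo([*(np.array([.5469,-.2147])+R@[.0019,0]),T[2,3]],a))
```

```text
9.25 [ 0.34170359 -0.0250878  -4.25814428] [0.5862488  0.01719917 0.34965129]
331 312
(array([-0.003 ,  0.2939, -0.0015]), np.float64(0.0043), np.float64(-8.49))
```

View pics/s5c.png

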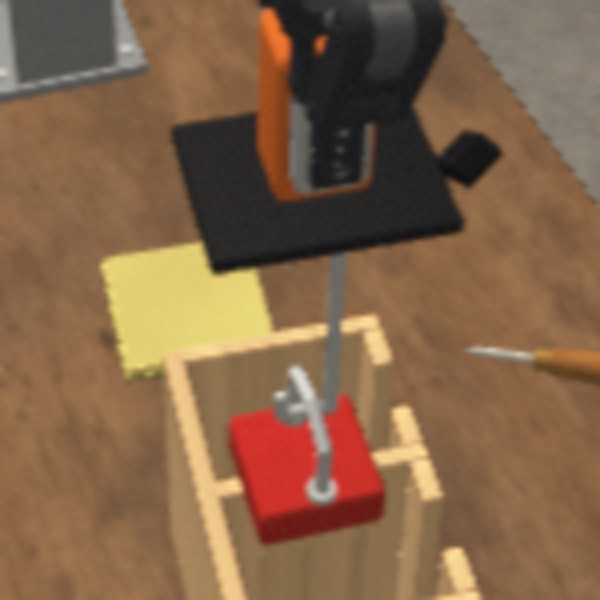

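Emit:
{"name": "move_arm", "arguments": {
  "deltas": [
    [[0,0.008,0,0.004,1],[0,0.022,0,0.004,1],[0,0.042,0,0.004,1],[0,0.066,0,0.004,1],[0,0.092,0,0.004,1],[0,0.12,0,0.004,1],[0,0.148,0,0.004,1],[0,0.176,0,0.004,1],[-0.001,0.204,0,0.004,1],[-0.001,0.23,0,0.004,1],[-0.002,0.252,0,0.004,1],[-0.003,0.27,0,0.004,1]]
  ]
}}

```text
clock: 10.5
position: [0.5507, -0.1981, 0.3478]
ee_rot: [0.0, 0.997, -0.079, -0.0]
contact_force: [0.4, -0.6, -4.5]
width: 0.0252
gripper_force: 59.3
```

Emit:
{"name": "move_arm", "arguments": {
  "deltas": [
    [[0,0.012,0,0,1],[0,0.019,0,0,1],[0,0.023,0,0,1],[0,0.024,0,0,1],[0,0.024,0,0,1],[0,0.024,0,0,1],[0,0.024,0,0,1],[0,0.024,0,0,1],[0,0.024,0,0,1],[0,0.024,0,0,1]]
  ]
}}

```text
clock: 11.5
position: [0.5485, -0.2149, 0.3481]
ee_rot: [0.0, 0.997, -0.078, 0.0]
contact_force: [-0.7, -0.7, -3.6]
width: 0.0255
gripper_force: 59.3
```

Run:
```python
from h import *
import cv2
s=manip.get_state();T=pose(s);print(s['clock'],s['contact_force'],T[:3,3])
np.save('T6.npy',T);cv2.imwrite('pics/w6.png',manip.get_image('wrist')[:,:,::-1])
im=manip.get_image('side');cv2.imwrite('pics/s6.png',im[:,:,::-1])
p=manip.camera_params('side');c=np.array(p['R'])@(T[:3,3]-[0,0,.13])+p['t'];u,v=int(p['fx']*c[0]/c[2]+p['cx']),int(p['fy']*c[1]/c[2]+p['cy']);print(u,v)
o=np.zeros((600,800,3),np.uint8)
o[:,:400]=cv2.resize(im[max(v-100,0):max(v-100,0)+180,u-60:u+60],(400,600),interpolation=cv2.INTER_CUBIC)[:,:,::-1]
o[:300,400:]=cv2.resize(cv2.imread('pics/w6.png'),(400,300));cv2.imwrite('pics/m6.png',o)
a=np.radians(-9);R=np.array([[np.cos(a),-np.sin(a)],[np.sin(a),np.cos(a)]])
t=(np.array([.5469,-.2147])+R@[.0019,0]);print(togo([*t,T[2,3]],a),togo([*t,.0595+.1291],a))
```

```text
11.5 [-0.68377817 -0.74595211 -3.6356501 ] [ 0.5484867  -0.21492864  0.34810358]
299 207
(array([ 0.0004, -0.0001, -0.    ]), np.float64(0.0003), np.float64(-8.96)) (array([ 4.000e-04, -1.000e-04,  1.994e-01]), np.float64(0.0003), np.float64(-8.96))
```

View pics/m6.png

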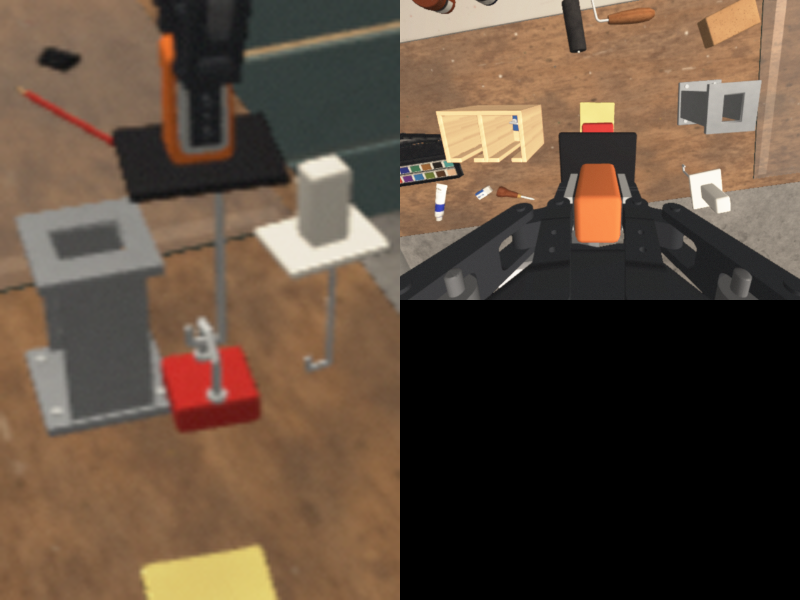

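Emit:
{"name": "move_arm", "arguments": {
  "deltas": [
    [[0,0,0.015,0,1],[0,0,0.04,0,1],[0,0,0.07,0,1],[0,0,0.1,0,1],[0,0,0.13,0,1],[0,0,0.155,0,1],[0,0,0.173,0,1],[0,0,0.183,0,1],[0,0,0.189,0,1],[0,0,0.192,0,1],[0,0,0.192,0,1],[0,0,0.192,0,1]]
  ]
}}

```text
clock: 12.8
position: [0.5489, -0.2152, 0.1952]
ee_rot: [0.0, 0.997, -0.078, 0.001]
contact_force: [0.6, 0.1, -4.0]
width: 0.0254
gripper_force: 59.3
```

Emit:
{"name": "move_arm", "arguments": {
  "deltas": [
    [[0,0,0.002,0,1],[0,0,0.004,0,1],[0,0,0.006,0,1],[0,0,0.008,0,1],[0,0,0.01,0,1],[0,0,0.014,0,1],[0,0,0.019,0,1],[0,0,0.024,0,1],[0,0,0.026,0,1],[0,0,0.026,0,1]]
  ]
}}

```text
clock: 13.8
position: [0.5483, -0.2149, 0.1733]
ee_rot: [-0.0, 0.997, -0.078, -0.0]
contact_force: [0.2, -0.2, -1.7]
width: 0.0253
gripper_force: 59.6
```

Run:
```python
from h import *
a=np.radians(-9);R=np.array([[np.cos(a),-np.sin(a)],[np.sin(a),np.cos(a)]])
s=manip.get_state();print(s['contact_force']);t=(np.array([.5469,-.2147])+R@[.0019,0]);print(pose()[:3,3],togo([*t,.0445+.1291],a))
```

```text
[ 0.18227867 -0.19088503 -1.69198968]
[ 0.54826833 -0.21493704  0.17327568] (array([ 0.0006, -0.    , -0.0004]), np.float64(0.0003), np.float64(-8.96))
```

Emit:
{"name": "move_arm", "arguments": {
  "deltas": [
    [[-0.006,0,0,0,1],[-0.012,0,0,0,1],[-0.018,0,0,0,1],[-0.024,0,0,0,1],[-0.032,0,0,0,1],[-0.044,0,0,0,1],[-0.06,0,0,0,1],[-0.06,0,-0.02,0,1],[-0.06,0,-0.06,0,1],[-0.06,0,-0.11,0,1],[-0.06,0,-0.16,0,1],[-0.06,0,-0.19,0,1]]
  ]
}}

```text
clock: 15.0
position: [0.5008, -0.2077, 0.3292]
ee_rot: [0.001, 0.997, -0.078, 0.002]
contact_force: [0.7, -0.1, -1.3]
width: 0.0255
gripper_force: 59.6
```

Run:
```python
from h import *
import cv2
s=manip.get_state();T=pose(s);print(s['clock'],s['contact_force'],T[:3,3])
np.save('T7.npy',T);w=manip.get_image('wrist');im=manip.get_image('side');cv2.imwrite('pics/w7.png',w[:,:,::-1])
o=np.zeros((600,800,3),np.uint8)
o[:,:400]=cv2.resize(w[100:220,270:350],(400,600),interpolation=cv2.INTER_CUBIC)
o[:,400:]=cv2.resize(im[180:330,255:355],(400,600),interpolation=cv2.INTER_CUBIC)
cv2.imwrite('pics/m7.png',o[:,:,::-1])
print(togo([.5505,-.4467,.3226],np.radians(-4.29)))
```

```text
15.0 [ 0.7472351  -0.0778154  -1.32497848] [ 0.5008471  -0.20774546  0.32916387]
(array([0.1065, 0.2849, 0.0108]), np.float64(-0.039), np.float64(-8.97))
```

View pics/m7.png

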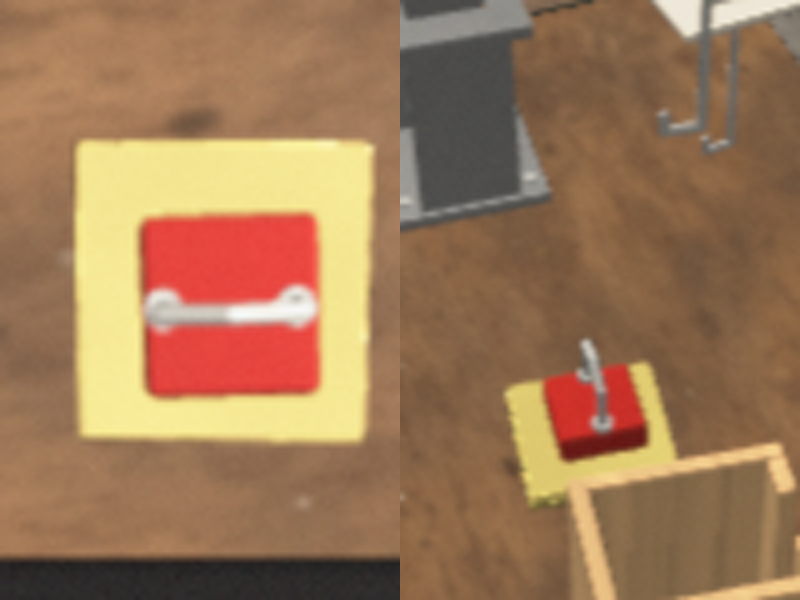

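Emit:
{"name": "move_arm", "arguments": {
  "deltas": [
    [[0.02,0.03,0,-0.039,1],[0.04,0.07,0,-0.039,1],[0.06,0.12,0,-0.039,1],[0.08,0.17,0,-0.039,1],[0.1,0.22,0,-0.039,1],[0.1065,0.26,0,-0.039,1],[0.1065,0.28,0,-0.039,1],[0.1065,0.285,0,-0.039,1],[0.1065,0.285,0,-0.039,1],[0.1065,0.285,0,-0.039,1],[0.1065,0.285,0,-0.039,1]]
  ]
}}

```text
clock: 16.2
position: [0.5499, -0.4443, 0.3265]
ee_rot: [-0.0, 0.999, -0.037, 0.0]
contact_force: [0.2, -0.4, -1.2]
width: 0.0255
gripper_force: 59.6
```

Run:
```python
from h import *
for i in range(3):
    print(pose()[:3,3].round(4),togo([.5505,-.4467,.25],np.radians(-4.29)),togo([.5505,-.4467,.1545],np.radians(-4.29)));manip.get_image('wrist')
```

```text
[ 0.5499 -0.4443  0.3265] (array([0.0009, 0.003 , 0.0956]), np.float64(0.0008), np.float64(-4.19)) (array([0.0008, 0.003 , 0.215 ]), np.float64(0.0008), np.float64(-4.19))
[ 0.55   -0.4445  0.3265] (array([0.0008, 0.0027, 0.0956]), np.float64(0.0008), np.float64(-4.19)) (array([0.0007, 0.0027, 0.215 ]), np.float64(0.0008), np.float64(-4.19))
[ 0.55   -0.4447  0.3265] (array([0.0008, 0.0024, 0.0956]), np.float64(0.0007), np.float64(-4.2)) (array([0.0007, 0.0024, 0.215 ]), np.float64(0.0007), np.float64(-4.2))
```

Emit:
{"name": "move_arm", "arguments": {
  "deltas": [
    [[0.0007,0.0018,0.01,0,1],[0.0007,0.0018,0.035,0,1],[0.0007,0.0018,0.065,0,1],[0.0007,0.0018,0.095,0,1],[0.0007,0.0018,0.125,0,1],[0.0007,0.0018,0.155,0,1],[0.0007,0.0018,0.18,0,1],[0.0007,0.0018,0.195,0,1],[0.0007,0.0018,0.2,0,1],[0.0007,0.0018,0.2,0,1],[0.0007,0.0018,0.2,0,1],[0.0007,0.0018,0.2,0,1]]
  ]
}}

```text
clock: 17.55
position: [0.5507, -0.4481, 0.1672]
ee_rot: [0.001, 0.999, -0.037, 0.001]
contact_force: [-0.1, -0.8, -1.0]
width: 0.0256
gripper_force: 59.6
```

Run:
```python
from h import *
print(pose()[:3,3].round(4),manip.get_state()['contact_force'],togo([.5505,-.4467,.1526],np.radians(-4.29)))
```

```text
[ 0.5507 -0.4481  0.1672] [-0.10846547 -0.765974   -1.03434877] (array([-0.0004, -0.0017,  0.0182]), np.float64(0.0001), np.float64(-4.28))
```

Emit:
{"name": "move_arm", "arguments": {
  "deltas": [
    [[-0.0004,-0.0015,0.005,0,1],[-0.0004,-0.0015,0.01,0,1],[-0.0004,-0.0015,0.014,0,1],[-0.0004,-0.0015,0.0165,0,1],[-0.0004,-0.0015,0.0165,0,1],[-0.0004,-0.0015,0.0165,0,1]]
  ]
}}

```text
clock: 18.15
position: [0.5499, -0.4462, 0.1527]
ee_rot: [-0.0, 0.999, -0.037, -0.0]
contact_force: [-1.3, 0.8, 0.1]
width: 0.0257
gripper_force: 59.7
```

Emit:
{"name": "move_arm", "arguments": {
  "deltas": [
    [[0,0,0.0006,0,1],[0,0,0.0012,0,1],[0,0,0.0012,0,1]]
  ]
}}

```text
clock: 18.45
position: [0.5498, -0.4462, 0.1526]
ee_rot: [0.0, 0.999, -0.037, 0.0]
contact_force: [-2.4, 2.0, 4.8]
width: 0.0253
gripper_force: 60.4
```

Seated (supported with ~5 N as at the start). Release, then rise.

Emit:
{"name": "move_arm", "arguments": {
  "deltas": [
    [[0,0,0.0006,0,0.3],[0,0,0.0006,0,0],[0,0,0.0006,0,-0.5],[0,0,0.0006,0,-1],[0,0,0.0006,0,-1],[0,0,0.0006,0,-1],[0,0,0.0006,0,-1],[0,0,0.0006,0,-1],[0,0,-0.02,0,-1],[0,0,-0.06,0,-1],[0,0,-0.11,0,-1],[0,0,-0.15,0,-1]]
  ]
}}

```text
clock: 19.65
position: [0.5501, -0.4464, 0.2737]
ee_rot: [0.001, 0.999, -0.037, 0.001]
contact_force: [-0.2, 0.2, 0.1]
width: 0.0856
gripper_force: 0.0
```

Emit:
{"name": "move_arm", "arguments": {
  "deltas": [
    [[0,0,-0.03,0,-1],[0,0,-0.03,0,-1],[0,0,-0.03,0,-1],[-0.06,0,-0.03,0,-1],[-0.12,0,-0.03,0,-1],[-0.18,0,-0.03,0,-1],[-0.24,0,-0.03,0,-1],[-0.24,0,-0.03,0,-1],[-0.24,0,-0.03,0,-1],[-0.24,0,-0.03,0,-1]]
  ]
}}

```text
clock: 20.65
position: [0.3592, -0.4319, 0.2946]
ee_rot: [-0.001, 0.999, -0.037, -0.0]
contact_force: [0.7, -0.7, -0.0]
width: 0.0857
gripper_force: 0.0
```

Run:
```python
from h import *
import cv2
s=manip.get_state();print(s['clock'],s['position'],s['width'],s['contact_force'])
a=cv2.imread('pics/top0.png');b=manip.get_image('top')[:,:,::-1].copy();cv2.imwrite('pics/top9.png',b)
def blob(im,lo,hi,r):
    x,y,w,h=r;m=cv2.inRange(cv2.cvtColor(im[y:y+h,x:x+w],cv2.COLOR_BGR2HSV),lo,hi)
    n=cv2.findNonZero(m);return len(n),n.reshape(-1,2).mean(0)+[x,y],np.array(cv2.boundingRect(n))+[x,y,0,0]
for im in (a,b):
    print('orange',blob(im,(5,180,120),(14,255,255),(400,185,50,55)))
    print('guard',blob(im,(0,0,0),(179,120,75),(404,186,40,52)))
print('diff stand',np.abs(a[185:245,388:450].astype(int)-b[185:245,388:450]).mean(), 'white',np.abs(a[270:318,380:430].astype(int)-b[270:318,380:430]).mean())
print('yellow',blob(b,(22,80,120),(35,255,255),(275,195,55,55)))
print('red',blob(b,(0,170,100),(4,255,255),(275,195,55,55)))
```

```text
20.65 [ 0.359193   -0.43194555  0.29457096] 0.08572466059710336 [ 0.67074962 -0.69986676 -0.01510889]
orange (207, array([430.34782609, 206.88888889]), array([420, 199,  18,  19]))
guard (581, array([421.15490534, 210.82960413]), array([408, 191,  33,  41]))
orange (205, array([430.53658537, 207.1902439 ]), array([420, 199,  19,  19]))
guard (518, array([421.15057915, 211.14285714]), array([409, 192,  32,  40]))
diff stand 4.492562724014337 white 12.542222222222222
yellow (787, array([301.25794155, 220.56670902]), array([281, 201,  42,  41]))
red (336, array([302.4672619 , 221.35416667]), array([291, 210,  24,  23]))
```

```bash
python3 -c "
from rig import manip;print(manip.sign_off())"
```

```text
the job is handed in; nothing more can be done
None
```

The red weight stands upright on the note pad, about 1.5 mm off centre, and the picker hangs in its stand within about half a millimetre of where it was; I handed the job in at about 21 s, but I viewed 11 pictures, one over the limit of 10.

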